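# Stand the rate card up and hold the clip open over it

### The job

Slide the white rate card straight up out of the rack with the two grooved posts, stand it fully down, upright and centred in the slot of the low display stand, and let go of it. Then take the spring clip by its two levers, squeeze it wide open and lower it over the middle of the card's top edge, in line with it, so that the open jaws reach well past the edge on both faces without touching the card. Finish while holding it there, gaping; leave the glue stick standing where it is.

Things in the scene. Friction and masses are not known exactly. Their poses are not given: they have to be found in the camera images.
- rack: Fixed dark steel rack: foot 80 x 130 mm, 8 mm thick, with two grooved posts 75 mm tall at its ends (y = +-50 mm). The card stands on the foot, side edges in the 10 mm wide grooves, broad faces towards +-x; above the posts it is free. Origin: centre of the underside; x across the card, y along it, z up. Rack and stand may swap sides.
- stand: Fixed low plain grey display stand, 74 x 110 mm foot, about 43 mm tall over its flared lips. Its slot runs along y through the whole length, open at both ends, 10 mm wide, floor 10 mm above the worktop, straight walls from there up to 34 mm, then flaring to about 25 mm wide at the mouth. Origin: centre of the underside on the worktop, under the slot's centre; z up.
- card_center (a point): Centre of the white stiff rate card: 8 mm thick (its x), 100 mm wide (its y), 110 mm tall (its z), loose, about 70 g. It starts upright in the rack, lower edge 8 mm above the worktop, upper edge at 118 mm; it is gripped across its 8 mm at the top edge. Stood in the stand its centre is 65 mm above the worktop.
- card_top (a point): Middle of the card's top edge, 55 mm above card_center along the card's z; same axes.
- clip_center (a point): Middle of the hinge pin of a loose bulldog-type spring clip of bare steel, about 80 g, 97 mm tall, standing on its jaws on the worktop, levers up. The pin lies 45 mm above the jaw lips. z points up to the levers, y along the pin (56 mm) and the lips (50 mm wide), x from half 0 to half 1. The throat is about 38 mm deep from lips to pin.
- clip_levers (a point): Midway between the flat finger plates at the ends of the clip's two levers, 40 mm above clip_center, same axes. The plates are 34 mm long along y, 28 mm tall, 50 mm apart over their outsides (along x) at the top. Squeezing them together along x opens the jaws below: about 4 N at first, 8 N at the stop, where the plates are upright, 20 mm over their outsides, and the jaws gape about 28 mm.
- clip_half0 (a joint): Opening of the clip's half on its -x side, rad: 0 shut, 0.28 fully open; a spring drives it shut.
- clip_half1 (a joint): Opening of the clip's half on its +x side, rad: 0 shut, 0.28 fully open; a spring drives it shut.
- glue_center (a point): Centre of a loose white glue stick, 27 mm thick and 92 mm tall, standing on the worktop near the rack and the stand; a bystander.
- ticket_printer: Fixed black ticket printer, about 227 x 147 mm and 156 mm tall, that stands on the worktop between the clip (to its right) and the rack and stand (to its left); carry things over it. Origin: centre of its underside.
There are look-alikes about, which are no part of the job. Leave any purple look-alike of the stand alone.

How it is judged:
By the outcome, as a careful person would: the job done as asked, in the order asked, and still so for the second after the job is handed in, while the arm keeps its last pose, push and grip.
It also fails if it takes over 64 s, if anything falls off the work surface, if the arm or the gripper's body presses on something with over 40 N, if the wrist force passes 120 N, or if a joint passes its speed limit or range.

### The arm

A 6-joint arm with a two-finger parallel gripper is mounted at the origin on a cart in front of the work surface, level with it; the furniture and walls round the work are solid. World frame = base frame: x ahead of the robot, y to its left, z up, the work surface at z = 0. Lengths are in m, angles in rad, forces in N, time in s.
With the tool pointing down it reaches from about 0.3 to 0.775 m from the base axis. Payload 14.6 kg.
Tool frame: the origin (TCP) lies on the mounting face of the last link; the fingertips stand 199 mm ahead of it and the grasp point (between the pads) lies 180 mm ahead of it (env.grasp_offset is the distance from the TCP to the grasp point, in m); z points along the fingers, y is the line along which they close (so a half turn about z gives the same grasp; the last joint's range is limited). The gripper opens to 94 mm and grips with 3 to 60 N. Pads are 16 mm wide; open, the fingers measure 119 mm over their backs; the gripper's body (75 mm by 177 mm) begins 78 mm behind the grasp point.
Start: joints at [-1.269, 0.3, 1.521, -0, 1.321, -0.067], TCP at [0.198, -0.513, 0.405] pointing down, gripper open.
Joint ranges: [-3.03, 3.03], [-0.79, 2.21], [0.23, 2.52], [-1.04, 4.18], [0, 3.07], [-2.55, 2.55]. Speed limits (rad/s): [2.22, 2.22, 2.57, 3.14, 3.14, 3.14].

### API

Orientations are given as a unit quaternion [w, x, y, z].
In Python, from station import env gives the robot as it stands.
- The arm moves only by the tool servo_tool, never from a script. Its argument "deltas" is a list that holds one entry, the list of rows, each a list of 6 numbers: the shift along the tool's x, y, z in cm, then the turn, a rotation vector about the tool's x, y, z in rad. A call has 1 to 20 rows; each row shifts and turns the commanded pose from where the row before left it, along the tool's axes as they then stand; what a row does not reach is not made up. A row lasts 1/12 s, in which the tool goes at most 41.7 mm and 7.16 degrees, less where a joint would pass 70% of its speed; a pose out of reach is approached as far as the arm can. A call is refused whole if a number of a shift passes 4.17 or a number of a turn 0.125, either way. A call with a gripper value outside its range is refused whole. "claw" is the opening, from -1 (shut) to 1 (fully open), set as the call begins (left out, the last holds). The fingers move at their own pace and stop on an object; "newtons" is the grip in N (left out, the last holds). Time passes only in rows, so rows that do not move let the fingers close. It gives the time, the measured TCP pose, the force, the opening and the grip force at its end, in the units of the state.
- env.observe(): the state, without advancing time (a new reading comes with each control period).
- env.snapshot(name): name is "side" or "top"; returns (picture, depth): 480x640x3 uint8, red, green, blue; 480x640 float32, m along the optical axis (not along the pixel's ray), 0 where there is no reading.
- env.calibration(name): a dict with "intrinsics" (3x3 intrinsics, pixels), "k1" (the pictures are not rectified: a ray, as slopes to the right and down, at radius r is drawn at 1 + k1 r^2 times it, then the intrinsics apply), "extrinsics" (4x4, takes a point from world to camera coordinates). Camera axes: x right, y up, looking along -z (the intrinsics and any distortion apply to the point x, -y, -z); pixel columns grow to the right and rows downward; lengths in m; the calibration is good to about 2 mm. A picture is of the moment at which its call begins. calibration takes no time and is no camera call.
- env.hand_in(): hands the job in; it is judged then, once.
Trained networks look in the newest picture that a camera, given by its name, has taken for a name from the list of things; names that differ only in an ending like _2 or _b are one class to them, and where a whole thing is asked for, a point or a joint stands for the part that bears it (a point fixed in the world has none). Each returns a list of dicts, best first, with "score" (0 to 1); they miss things now and then, are a little off and sometimes report something else, mostly with a low value. They report only what shows in the picture. A call takes as long as a camera call. They do not tell look-alikes from the thing itself.
- env.silhouettes(camera, label): "mask" (480x640 bool, what is visible of it) and "at" ([column, row] in pixels, amid what is visible of it).
The state is a dict: "time_s": time; "joints": joint angles; "dq": joint speeds; "joint_torque": joint torques, N m; "eef_pos": TCP position; "ee_rot": TCP orientation; "force": force on the tool from outside, world axes, zero at the start; "moment": the same for the moment, N m; "gripper_width": finger opening in m; "finger_force": force on a finger pad.
Only numpy, scipy, OpenCV 4.12 (cv2) and the standard library are available. Lean on these libraries where they do the work, as an engineer would, in place of code of your own. Each camera call takes 0.05 s, during which the arm holds its last target. There are 200 camera calls.

## Working session

There is one attempt and no reset: what is moved stays moved. The work goes in short steps, Python scripts to look and compute and a tool call to move; the robot and the scene stay as the last step left them, time stands still between calls to the robot, and variables do not carry over. Pictures are saved under pics/ and viewed, at most 10 in all, crops included, and the job is handed in when it is done.

Besides the shell and the picture viewer there is one more tool, called by a JSON object that holds its "name" and its "arguments", one argument or row to a line. servo_tool: Moves the arm, as the interface text tells. Its arguments: {"type":"object","properties":{"deltas":{"type":"array","items":{"type":"array","items":{"type":"array","items":{"type":"number"}}}},"claw":{"type":"number"},"newtons":{"type":"number"}},"required":["deltas"]}

```bash
mkdir -p pics; ls; cat > h.py <<'E'
import numpy as np, cv2
from station import env
def world(cam,depth,mask=None):
    c=env.calibration(cam);K=np.array(c["intrinsics"]);k1=c["k1"];E=np.array(c["extrinsics"])
    v,u=np.nonzero((depth>0)&(mask if mask is not None else True))
    p=cv2.undistortPoints(np.stack([u,v],1).astype(float)[:,None],K,np.array([k1,0,0,0.]))[:,0]
    d=depth[v,u]
    P=np.stack([p[:,0]*d,-p[:,1]*d,-d],1)
    return (P-E[:3,3])@E[:3,:3],np.stack([u,v],1)
E
python3 - <<'E'
from h import *
for n in ["side","top"]:
    p,d=env.snapshot(n); cv2.imwrite(f"pics/{n}0.png",p[:,:,::-1]); np.savez(f"{n}0.npz",p=p,d=d)
    for l in ["rack","stand","card_center","clip_center","glue_center","ticket_printer"]:
        for r in env.silhouettes(n,l):
            P,_=world(n,d,r["mask"])
            print(n,l,round(r["score"],2),np.round(r["at"]),r["mask"].sum(),np.round(np.percentile(P,[2,50,98],axis=0),3).tolist() if len(P) else None)
print(env.observe())
E
```

```text
pics
side rack 0.78 [306. 298.] 688 [[0.404, 0.024, 0.003], [0.433, 0.1, 0.009], [0.484, 0.151, 0.075]]
side stand 0.98 [280. 382.] 1594 [[0.298, 0.344, 0.002], [0.331, 0.407, 0.025], [0.377, 0.452, 0.044]]
side stand 0.8 [233. 344.] 1325 [[0.46, 0.283, 0.002], [0.483, 0.348, 0.024], [0.532, 0.393, 0.045]]
side card_center 0.81 [300. 275.] 470 [[0.436, -0.003, 0.005], [0.445, 0.083, 0.083], [0.503, 0.134, 0.12]]
side clip_center 0.29 [232. 343.] 1274 [[0.46, 0.285, 0.004], [0.482, 0.348, 0.025], [0.52, 0.393, 0.045]]
side glue_center 0.57 [288. 314.] 387 [[0.396, 0.197, 0.003], [0.406, 0.214, 0.055], [0.42, 0.22, 0.094]]
top rack 0.72 [290. 236.] 1205 [[0.407, 0.018, -0.002], [0.441, 0.085, 0.008], [0.494, 0.149, 0.115]]
top stand 0.81 [195. 214.] 1063 [[0.462, 0.284, 0.004], [0.497, 0.335, 0.015], [0.533, 0.387, 0.045]]
top stand 0.81 [174. 271.] 1169 [[0.304, 0.339, 0.003], [0.343, 0.393, 0.012], [0.383, 0.446, 0.045]]
top stand 0.29 [450. 222.] 156 [[0.471, -0.354, 0.002], [0.48, -0.335, 0.065], [0.489, -0.312, 0.097]]
top card_center 0.83 [286. 234.] 366 [[0.44, 0.037, 0.007], [0
[... 384 characters left out ...]
oints': array([-1.26857406e+00,  2.99883242e-01,  1.52100196e+00,  1.64517328e-05,
        1.32073014e+00, -6.66582422e-02]), 'dq': array([-1.66312837e-05,  2.55874407e-03, -1.80125217e-03,  3.20043661e-04,
        2.02346467e-03,  7.41127955e-04]), 'joint_torque': array([ 3.22875221e-04, -5.31570268e+01, -3.52879393e+01,  7.07685272e-02,
        2.12620717e-02, -2.30987027e-06]), 'eef_pos': array([ 0.19827861, -0.51300126,  0.40465395]), 'ee_rot': array([-1.22002067e-05,  9.83039433e-01,  1.83394311e-01,  6.58194309e-06]), 'force': array([ 0.53364688,  0.07509619, -0.13565639]), 'moment': array([0.0135132 , 0.00845725, 0.04473111]), 'finger_force': 0.0, 'gripper_width': 0.09387915916881083}
```

View pics/side0.png

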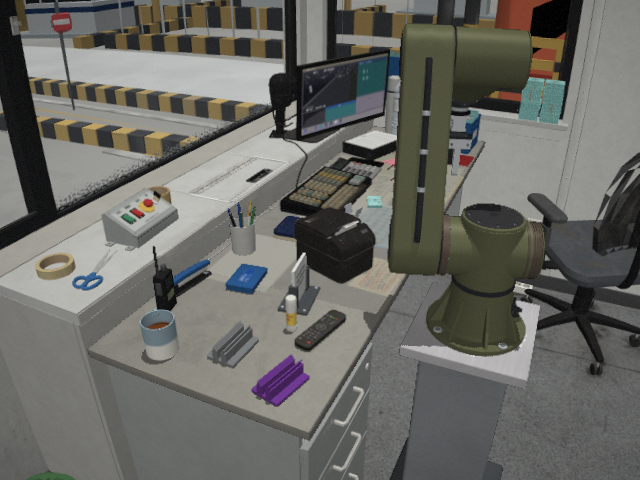

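View pics/top0.png

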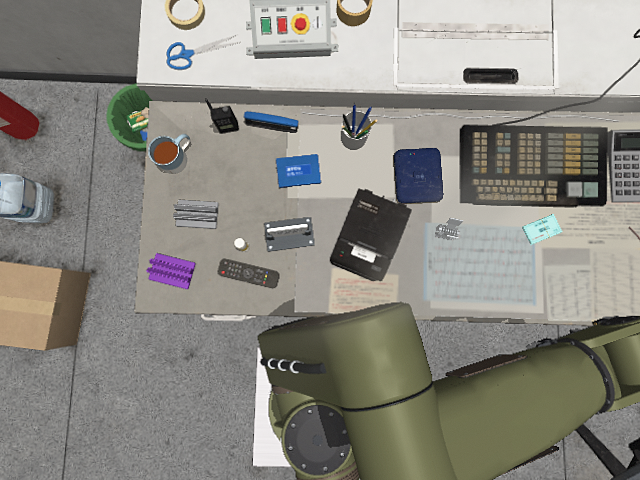

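Side view: card in the rack at (300,275), grey stand at (233,343), purple look-alike at (280,382), glue at (291,313). Top view: card (286,234), grey stand (195,214), purple (172,271), glue (240,243), clip (449,229).

Candidates in the top view:
- Stand: grey (195,214) or purple (172,271). I choose grey.
- Card: the white strip at (286,234), not the papers or the blue pad (298,170).
- Clip: the steel thing at (449,229), not the printer.

Next are one close crop and the fits.

```bash
cat > m.py <<'E'
from h import *
out=[]
def line(P):
    xy=P[:,:2].astype(np.float32); r=cv2.minAreaRect(xy*1000)
    c=xy.mean(0); w,v=np.linalg.eigh(np.cov((xy-c).T)); a=v[:,1]
    return dict(n=len(P),mean=np.round(P.mean(0),4).tolist(),rect=[np.round(r[0],1).tolist(),np.round(r[1],1).tolist(),round(r[2],1)],yaw_axis=round(float(np.degrees(np.arctan2(a[1],a[0]))%180),1))
for n in ["top","side"]:
    z=np.load(f"{n}0.npz");p,d=z["p"],z["d"]
    P,uv=world(n,d)
    box=lambda x0,x1,y0,y1,z0,z1:P[(P[:,0]>x0)&(P[:,0]<x1)&(P[:,1]>y0)&(P[:,1]<y1)&(P[:,2]>z0)&(P[:,2]<z1)]
    print(n,"card top",line(box(.40,.50,0,.17,.112,.13)))
    b=box(.40,.50,0,.17,.055,.085);print(n,"posts",line(b))
    print(n,"rackfoot",line(box(.39,.51,0,.18,.005,.012)))
    print(n,"stand lips",line(box(.44,.55,.26,.41,.036,.06)))
    print(n,"stand all",line(box(.44,.55,.26,.41,.006,.06)))
    print(n,"table",np.median(box(.44,.55,.2,.26,-.02,.02)[:,2]))
    print(n,"glue",line(box(.37,.44,.18,.24,.08,.11)))
    b=box(.42,.52,-.40,-.28,.008,.12)
    if len(b)>5:
        print(n,"clip",line(b),np.round(np.percentile(b[:,2],[50,90,99]),3))
        b=box(.42,.52,-.40,-.28,.08,.12); 
        if len(b)>5: print(n,"levers",line(b))
    print(n,"printer",line(box(.3,.65,-.27,0,.10,.2)), box(.3,.65,-.27,0,.05,.3)[:,2].max())
p=np.load("top0.npz")["p"]
c=[cv2.resize(p[v:v+60,u:u+65],(390,360),interpolation=cv2.INTER_CUBIC) for u,v in [(160,190),(255,205),(418,200)]]
c=[cv2.resize(x,(266,246)) for x in c]
ps=np.load("side0.npz")["p"][250:400,200:340]
im=np.vstack([np.hstack(c),cv2.resize(ps,(798,854))[250:600]])
cv2.imwrite("pics/crop.png",im[:,:,::-1])
E
python3 m.py
```

```text
top card top {'n': 136, 'mean': [0.4509, 0.0833, 0.1171], 'rect': [[451.3, 82.5], [8.6, 98.4], 9.2], 'yaw_axis': 99.2}
top posts {'n': 130, 'mean': [0.4477, 0.0826, 0.0708], 'rect': [[451.0, 83.0], [21.9, 115.9], 9.3], 'yaw_axis': 99.7}
top rackfoot {'n': 794, 'mean': [0.4478, 0.0806, 0.0079], 'rect': [[450.4, 89.9], [178.3, 116.5], 88.9], 'yaw_axis': 97.4}
top stand lips {'n': 247, 'mean': [0.499, 0.3383, 0.0407], 'rect': [[497.0, 335.8], [107.9, 36.0], 87.7], 'yaw_axis': 88.2}
top stand all {'n': 1057, 'mean': [0.4957, 0.3351, 0.0224], 'rect': [[496.7, 331.4], [143.5, 86.9], 79.9], 'yaw_axis': 87.3}
top table -0.0005592049595733433
top glue {'n': 102, 'mean': [0.4124, 0.2042, 0.0908], 'rect': [[412.2, 204.2], [24.7, 27.6], 4.3], 'yaw_axis': 81.1}
top clip {'n': 371, 'mean': [0.4677, -0.3358, 0.0591], 'rect': [[477.7, -341.1], [54.0, 77.6], 71.7], 'yaw_axis': 126.7} [0.051 0.095 0.1  ]
top levers {'n': 95, 'mean': [0.4716, -0.338, 0.092], 'rect': [[465.6, -337.4], [34.2, 50.3], 78.6], 'yaw_axis': 168.5}
top printer {'n': 4368, 'mean': [0.4397, -0.1239, 0.1346], 'rect': [[442.0, -125
[... 538 characters left out ...]
aw_axis': 88.2}
side stand all {'n': 1228, 'mean': [0.4886, 0.3449, 0.0251], 'rect': [[494.6, 342.4], [129.1, 73.1], 86.3], 'yaw_axis': 82.2}
side table 0.001370566265053267
side glue {'n': 98, 'mean': [0.4082, 0.2091, 0.0896], 'rect': [[408.5, 207.7], [25.0, 25.8], 87.5], 'yaw_axis': 48.7}
side clip {'n': 114, 'mean': [0.467, -0.336, 0.0849], 'rect': [[462.0, -338.8], [43.4, 53.0], 80.6], 'yaw_axis': 164.5} [0.085 0.098 0.102]
side levers {'n': 78, 'mean': [0.467, -0.3345, 0.0905], 'rect': [[462.3, -336.8], [39.5, 53.0], 80.6], 'yaw_axis': 167.7}
side printer {'n': 2298, 'mean': [0.4299, -0.101, 0.1287], 'rect': [[439.5, -122.1], [151.0, 200.3], 70.1], 'yaw_axis': 174.7} 0.15927915593761321
```

View pics/crop.png

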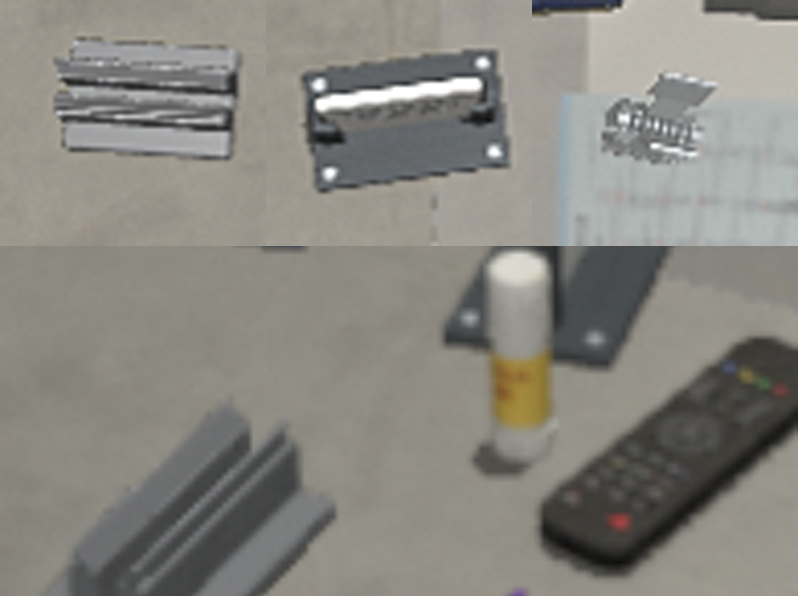

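The crop confirms the three picks: grey slotted stand (left), white card in the rack (middle), steel clip with its levers spread along the world x direction (right). Moving over the card now.

{"name": "servo_tool", "arguments": {
  "deltas": [
    [[2.25,-2.33,0,0,0,0],[2.25,-2.33,0,0,0,0],[2.25,-2.33,0,0,0,0],[2.25,-2.33,0,0,0,0],[2.25,-2.33,0,0,0,0],[2.25,-2.33,0,0,0,0],[2.25,-2.33,0,0,0,0],[2.25,-2.33,0,0,0,0],[2.25,-2.33,0,0,0,0],[2.25,-2.33,0,0,0,0],[2.25,-2.33,0,0,0,0],[2.25,-2.33,0,0,0,0],[2.25,-2.33,0,0,0,0],[2.25,-2.33,0,0,0,0],[2.25,-2.33,0,0,0,0],[2.25,-2.33,0,0,0,0],[2.25,-2.33,0,0,0,0],[2.25,-2.33,0,0,0,0],[2.25,-2.33,0,0,0,0],[2.25,-2.33,0,0,0,0]]
  ],
  "claw": 1
}}

```text
time_s: 2.37
eef_pos: [0.4503, 0.0856, 0.4048]
ee_rot: [0.0, 0.983, 0.183, 0.0]
force: [0.0, -0.0, -0.1]
gripper_width: 0.0942
finger_force: 0.0
```

{"name": "servo_tool", "arguments": {
  "deltas": [
    [[0,0,0,0,0,-0.0973],[0,0,0,0,0,-0.0973],[0,0,0,0,0,-0.0973],[0,0,0,0,0,-0.0973],[0,0,0,0,0,-0.0973],[0,0,0,0,0,-0.0973],[0,0,0,0,0,-0.0973],[0,0,0,0,0,-0.0973],[0,0,0,0,0,-0.0973],[0,0,0,0,0,-0.0973],[0,0,0,0,0,-0.0973],[0,0,0,0,0,-0.0973],[0,0,0,0,0,-0.0973],[0,0,0,0,0,-0.0973],[0,0,0,0,0,0]]
  ]
}}

```text
time_s: 3.62
eef_pos: [0.45, 0.0839, 0.4047]
ee_rot: [0.0, 0.647, 0.763, 0.0]
force: [-0.3, 0.7, -0.0]
gripper_width: 0.094
finger_force: 0.0
```

```bash
cat > go.py <<'E'
import sys
from h import *
from scipy.spatial.transform import Rotation as R
def go(x,y,z,yaw):
    s=env.observe();q=s["ee_rot"];r=R.from_quat([q[1],q[2],q[3],q[0]]);M=r.as_matrix()
    g=s["eef_pos"]+M[:,2]*env.grasp_offset
    ty=np.radians(yaw);T=np.array([[np.cos(ty),np.sin(ty),0],[np.sin(ty),-np.cos(ty),0],[0,0,-1]]).T
    T=np.column_stack([[np.cos(ty),np.sin(ty),0],[np.sin(ty),-np.cos(ty),0],[0,0,-1]])
    print("t",s["time_s"],"grasp",np.round(g,4),"yaw",round(np.degrees(np.arctan2(M[1,0],M[0,0])),2),"cm",np.round(M.T@(np.array([x,y,z])-g)*100,2),"cm after turn",np.round(T.T@(np.array([x,y,z])-g)*100,2),"turn",np.round(R.from_matrix(M.T@T).as_rotvec(),4),"F",np.round(s["force"],1),"w",round(s["gripper_width"],4),"ff",round(s["finger_force"],1),"j",np.round(s["joints"],2))
if __name__=="__main__": go(*map(float,sys.argv[1:5]))
E
python3 go.py .4497 .0844 .109 99.0
```

```text
t 3.6167 grasp [0.45   0.0839 0.2243] yaw 99.44 cm [ 0.06 -0.02 11.53] cm after turn [ 0.06 -0.02 11.53] turn [0.0001 0.     0.0077] F [-0.3  0.7 -0. ] w 0.094 ff 0.0 j [ 0.1   0.09  1.77 -0.    1.28 -0.06]
```

{"name": "servo_tool", "arguments": {
  "deltas": [
    [[0,0,2,0,0,0.008],[0,0,2,0,0,0],[0,0,2,0,0,0],[0,0,2,0,0,0],[0,0,1.5,0,0,0],[0,0,1,0,0,0],[0,0,1,0,0,0],[0,0,0,0,0,0]]
  ]
}}

```text
time_s: 4.28
eef_pos: [0.4498, 0.0838, 0.2883]
ee_rot: [-0.001, 0.652, 0.758, -0.001]
force: [-0.0, 0.2, 0.0]
gripper_width: 0.0936
finger_force: 0.0
```

{"name": "servo_tool", "arguments": {
  "deltas": [
    [[0,0,0,0,0,0],[0,0,0,0,0,0],[0,0,0,0,0,0],[0,0,0,0,0,0],[0,0,0,0,0,0],[0,0,0,0,0,0],[0,0,0,0,0,0],[0,0,0,0,0,0],[0,0,0,0,0,0],[0,0,0,0,0,0],[0,0,0,0,0,0],[0,0,0,0,0,0]]
  ],
  "claw": -1,
  "newtons": 10
}}

```text
time_s: 5.28
eef_pos: [0.45, 0.0839, 0.2896]
ee_rot: [-0.0, 0.651, 0.759, -0.0]
force: [0.4, 0.2, 0.3]
gripper_width: 0.0171
finger_force: 0.0
```

```bash
python3 go.py .4497 .0844 .209 99.0
```

```text
t 5.2833 grasp [0.45   0.0839 0.1092] yaw 98.72 cm [ 0.06 -0.02 -9.98] cm after turn [ 0.06 -0.02 -9.98] turn [-0.      0.     -0.0049] F [0.4 0.2 0.3] w 0.0171 ff 0.0 j [ 0.1   0.24  1.9  -0.    1.01 -0.05]
```

{"name": "servo_tool", "arguments": {
  "deltas": [
    [[0,0,0,0,0,0],[0,0,0,0,0,0],[0,0,0,0,0,0],[0,0,0,0,0,0]]
  ]
}}

```text
time_s: 5.62
eef_pos: [0.45, 0.0839, 0.2896]
ee_rot: [-0.0, 0.651, 0.759, -0.0]
force: [0.3, -0.5, 0.2]
gripper_width: 0.0075
finger_force: 10.0
```

Gripped, with no side load. I'll raise the grip force and lift straight up.

{"name": "servo_tool", "arguments": {
  "deltas": [
    [[0,0,0,0,0,0],[0,0,0,0,0,0],[0,0,-0.5,0,0,0],[0,0,-1,0,0,0],[0,0,-1,0,0,0],[0,0,-1,0,0,0],[0,0,-1,0,0,0],[0,0,-1,0,0,0],[0,0,-1,0,0,0],[0,0,-1,0,0,0],[0,0,-1,0,0,0],[0,0,-1,0,0,0],[0,0,-1,0,0,0],[0,0,0,0,0,0]]
  ],
  "newtons": 30
}}

```text
time_s: 6.78
eef_pos: [0.4502, 0.0839, 0.3968]
ee_rot: [0.001, 0.651, 0.759, 0.001]
force: [0.0, -0.5, -0.9]
gripper_width: 0.0074
finger_force: 30.0
```

```bash
cat > m2.py <<'E'
from h import *
from m import line
E
sed -i 's/^for n in/if __name__=="__main__":\n  pass\nfor n in/' m.py
cat > line.py <<'E'
import numpy as np, cv2
def line(P):
    xy=P[:,:2].astype(np.float32); r=cv2.minAreaRect(xy*1000)
    c=xy.mean(0); w,v=np.linalg.eigh(np.cov((xy-c).T)); a=v[:,1]
    return dict(n=len(P),mean=np.round(P.mean(0),4).tolist(),rect=[np.round(r[0],1).tolist(),np.round(r[1],1).tolist(),round(r[2],1)],yaw=round(float(np.degrees(np.arctan2(a[1],a[0]))%180),1))
E
cat > card.py <<'E'
# card in hand: points within the card's mask, in the tool's frame (grasp point origin, mm)
from h import *
from scipy.spatial.transform import Rotation as R
s=env.observe();q=s["ee_rot"];M=R.from_quat([q[1],q[2],q[3],q[0]]).as_matrix();g=s["eef_pos"]+M[:,2]*env.grasp_offset
print("g",np.round(g,4))
for n in ["top","side"]:
    p,d=env.snapshot(n); np.savez(f"{n}1.npz",p=p,d=d)
    P,uv=world(n,d); Q=(P-g)@M*1000
    k=(abs(Q[:,0])<75)&(abs(Q[:,1])<16)&(Q[:,2]>25)&(Q[:,2]<120)&(p[uv[:,1],uv[:,0]].min(1)>60)
    B=Q[k]
    print(n,len(B),"pct2/50/98",np.round(np.percentile(B,[1,50,99],axis=0),1).tolist())
    if len(B)>50:
        for z0 in range(25,110,20):
            b=B[(B[:,2]>z0)&(B[:,2]<z0+20)]
            if len(b)>10: print(z0,len(b),np.round(np.percentile(b[:,0],[1,99]),1),np.round(np.percentile(b[:,1],[5,50,95]),1))
E
python3 card.py; python3 go.py .4967 .3361 .211 87.9
```

```text
g [0.4507 0.0839 0.2164]
top 14 pct2/50/98 [[-38.8, -3.8, 26.7], [-36.1, -3.2, 60.6], [37.9, -2.7, 87.0]]
side 386 pct2/50/98 [[-49.1, -7.9, 27.2], [14.2, -6.0, 63.6], [52.8, 1.2, 99.9]]
25 100 [-41.9  52.3] [-7.4 -5.9 -0.7]
45 104 [-51.9  52.9] [-7.6 -6.2 -1.7]
65 100 [-48.1  52.8] [-7.1 -6.1 -1.1]
85 82 [-50.1  52.5] [-7.1 -6.  -0.9]
t 6.8833 grasp [0.45   0.0839 0.2143] yaw 98.72 cm [24.22  8.44  0.34] cm after turn [25.38  3.74  0.33] turn [ 0.0003 -0.      0.1888] F [ 0.   0.1 -0.9] w 0.0079 ff 30.0 j [ 0.1   0.1   1.78  0.    1.26 -0.05]
```

{"name": "servo_tool", "arguments": {
  "deltas": [
    [[0,0,0,0,0,0.0944],[0,0,0,0,0,0.0944],[1.3,0.17,0,0,0,0],[2.3,0.34,0,0,0,0],[2.5,0.37,0,0,0,0],[2.5,0.37,0,0,0,0],[2.5,0.37,0,0,0,0],[2.5,0.37,0,0,0,0],[2.5,0.37,0,0,0,0],[2.5,0.37,0,0,0,0],[2.5,0.37,0,0,0,0],[2.5,0.37,0,0,0,0],[1.7,0.27,1,0,0,0],[0,0,1,0,0,0],[0,0,1,0,0,0],[0,0,1,0,0,0],[0,0,0.8,0,0,0],[0,0,0,0,0,0],[0,0,0,0,0,0]]
  ]
}}

```text
time_s: 8.47
eef_pos: [0.4968, 0.3348, 0.3465]
ee_rot: [-0.0, 0.72, 0.694, -0.0]
force: [1.1, 0.6, 0.4]
gripper_width: 0.0081
finger_force: 30.0
```

```bash
python3 go.py .4967 .3361 .1112 87.9; python3 card.py; cat > stand.py <<'E'
from h import *
from line import line
from scipy.spatial.transform import Rotation as R
s=env.observe();q=s["ee_rot"];M=R.from_quat([q[1],q[2],q[3],q[0]]).as_matrix();g=s["eef_pos"]+M[:,2]*env.grasp_offset
# stand in tool frame from first pictures, lips and foot
for n in ["top","side"]:
    z=np.load(f"{n}0.npz");P,_=world(n,z["d"]);Q=(P-g)@M*1000; k=(abs(Q[:,0])<75)&(abs(Q[:,1])<50)&(P[:,2]>.002)&(P[:,2]<.06)
    Q=Q[k];H=P[k][:,2]
    for a in range(-50,50,25):
        b=(Q[:,0]>a)&(Q[:,0]<a+25)
        lip=b&(H>.036)
        print(n,a,"lip lines",np.round(np.percentile(Q[lip][:,1],[2,98]),1), "all",np.round(np.percentile(Q[b&(H>.005)][:,1],[1,99]),1))
        # height profile across slot
        yy=Q[b][:,1];hh=H[b]
        print("   ",[int(1000*np.median(hh[(yy>y)&(yy<=y+4)])) if ((yy>y)&(yy<=y+4)).any() else None for y in range(-22,22,4)])
    l=H>.036;print(n,"lip x ends",np.round(np.percentile(Q[l][:,0],[1,99]),1))
E
python3 stand.py
python3 - <<'E'
import numpy as np,cv2
a=np.load("top1.npz")["p"][180:250,150:240];b=np.load("side1.npz")["p"][230:390,170:330]
cv2.imwrite("pics/c2.png",np.hstack([cv2.resize(a,(400,311)),cv2.resize(b,(400,400))[:311]])[:,:,::-1]) if 0 else cv2.imwrite("pics/c2.png",np.hstack([cv2.resize(a,(400,400)),cv2.resize(b,(400,400))])[:,:,::-1])
E
```

```text
t 8.4667 grasp [0.4967 0.3347 0.1661] yaw 87.86 cm [ 0.14 -0.    5.49] cm after turn [ 0.14 -0.    5.49] turn [-0.0004  0.0003 -0.0007] F [1.1 0.6 0.4] w 0.0081 ff 30.0 j [ 0.53  0.46  1.44 -0.    1.24  0.57]
g [0.4967 0.3347 0.1661]
top 69 pct2/50/98 [[-52.1, -12.6, 27.7], [-41.9, -3.2, 67.7], [-23.6, 15.2, 119.6]]
25 14 [-49.8 -33.5] [-4.1 -3.1  1.3]
45 15 [-49.6 -30.1] [-3.9 -2.8  2.8]
65 21 [-48.9 -25.6] [-4.2 -3.1 -0.2]
85 14 [-49.5 -22. ] [-3.9 -3.3 -0.2]
side 821 pct2/50/98 [[-47.9, -7.1, 25.6], [7.7, -3.9, 61.6], [51.6, 3.3, 99.2]]
25 234 [-47.8  51.3] [-6.4 -4.1 -0.5]
45 222 [-47.2  51. ] [-6.2 -3.9  0.4]
65 212 [-48.6  51.8] [-5.8 -3.9 -0.7]
85 146 [-47.2  51.8] [-5.7 -3.6  0.2]
top -50 lip lines [-15.1  16.8] all [-35.4  36.6]
    [9, 31, 41, 37, 31, 11, 8, 31, 38, 44, 31]
top -25 lip lines [-15.3  16.9] all [-35.4  37.1]
    [8, 28, 41, 37, 32, 8, 10, 31, 39, 42, 32]
top 0 lip lines [-16.9  17.3] all [-34.5  37.4]
    [10, 31, 42, 38, 34, 9, 8, 30, 37, 40, 34]
top 25 lip lines [-15.3  16. ] all [-35.1  36.4]
    [8, 29, 41, 38, 33, 10, 10, 32, 38, 42, 34]
top lip x ends [-52.1  54.4]
side -50 lip lines [-18.3  15.7] all [-37.2  15.3]
    [19, 33, 37, 33, None, None, 32, 32, 41, 42, None]
side -25 lip lines [-17.2  16.8] all [-37.6  16.2]
    [19, 29, 37, 34, None, None, 30, 34, 40, 43, None]
side 0 lip lines [-17.8  16.6] all [-36.4  16.5]
    [23, 26, 36, 33, None, None, 29, 33, 39, 42, None]
side 25 lip lines [-18.8  15.6] all [-36.8  32.5]
    [19, 27, 34, 33, None, 9, 24, 31, 40, 43, 40]
side lip x ends [-52.  56.]
```

View pics/c2.png

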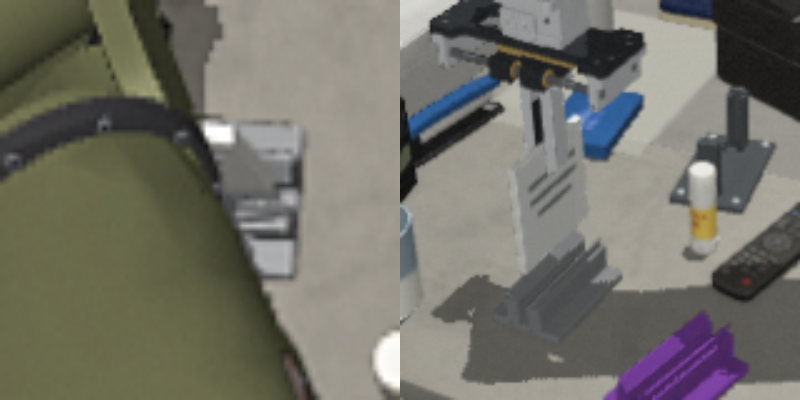

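The card hangs upright over the grey stand (side crop 550,200), lined up within a millimetre. Lowering.

{"name": "servo_tool", "arguments": {
  "deltas": [
    [[0.05,0,0.7,0,0,0],[0,0,0.7,0,0,0],[0,0,0.6,0,0,0],[0,0,0.5,0,0,0],[0,0,0.4,0,0,0],[0,0,0.4,0,0,0],[0,0,0.4,0,0,0],[0,0,0.4,0,0,0],[0,0,0,0,0,0]]
  ]
}}

```text
time_s: 9.32
eef_pos: [0.4969, 0.3358, 0.3051]
ee_rot: [0.0, 0.72, 0.694, 0.0]
force: [4.6, 1.1, -2.5]
gripper_width: 0.0077
finger_force: 30.0
```

{"name": "servo_tool", "arguments": {
  "deltas": [
    [[0,0,0.3,0,0,0],[0,0,0.3,0,0,0],[0,0,0.2,0,0,0],[0,0,0.2,0,0,0],[0,0,0.15,0,0,0],[0,0,0,0,0,0]]
  ]
}}

```text
time_s: 9.82
eef_pos: [0.4968, 0.3358, 0.2939]
ee_rot: [0.0, 0.72, 0.694, 0.0]
force: [6.5, -0.9, -1.1]
gripper_width: 0.0078
finger_force: 30.0
```

```bash
python3 go.py .4967 .3351 .1112 87.9
```

```text
t 9.8167 grasp [0.497  0.3358 0.1135] yaw 87.9 cm [-0.07 -0.02  0.23] cm after turn [-0.07 -0.02  0.23] turn [ 0.0007 -0.0001  0.    ] F [ 6.5 -0.9 -1.1] w 0.0078 ff 30.0 j [ 0.53  0.52  1.49 -0.    1.14  0.57]
```

The stand pushes the card towards +x, so I'll ease that way by 1 mm and finish lowering.

{"name": "servo_tool", "arguments": {
  "deltas": [
    [[0,0.1,0,0,0,0],[0,0,0.12,0,0,0],[0,0,0.12,0,0,0],[0,0,0,0,0,0]]
  ]
}}

```text
time_s: 10.15
eef_pos: [0.4976, 0.3358, 0.2916]
ee_rot: [-0.0, 0.72, 0.694, -0.0]
force: [1.4, -0.5, 1.0]
gripper_width: 0.0077
finger_force: 30.0
```

```bash
python3 go.py .4967 .3351 .1112 87.9
```

```text
t 10.15 grasp [0.4975 0.3357 0.1112] yaw 87.9 cm [-0.07 -0.08 -0.  ] cm after turn [-0.07 -0.08 -0.  ] turn [-0.0005  0.0002  0.0001] F [ 1.4 -0.5  1. ] w 0.0077 ff 30.0 j [0.53 0.52 1.49 0.   1.13 0.57]
```

{"name": "servo_tool", "arguments": {
  "deltas": [
    [[0,0.02,0.1,0,0,0],[0,0,0,0,0,0]]
  ]
}}

```text
time_s: 10.32
eef_pos: [0.4978, 0.3358, 0.2915]
ee_rot: [-0.0, 0.72, 0.694, 0.0]
force: [-0.2, -3.4, 8.4]
gripper_width: 0.0078
finger_force: 30.0
```

The card is seated on the slot floor, with 8 N of contact force. Releasing and rising.

{"name": "servo_tool", "arguments": {
  "deltas": [
    [[0,0,0,0,0,0],[0,0,0,0,0,0],[0,0,0,0,0,0],[0,0,0,0,0,0],[0,0,0,0,0,0],[0,0,-0.5,0,0,0],[0,0,-1,0,0,0],[0,0,-1,0,0,0],[0,0,-2,0,0,0],[0,0,-2,0,0,0],[0,0,-2,0,0,0],[0,0,-2,0,0,0],[0,0,-1.5,0,0,0],[0,0,0,0,0,0]]
  ],
  "claw": -0.5
}}

```text
time_s: 11.48
eef_pos: [0.4978, 0.3357, 0.4153]
ee_rot: [0.001, 0.72, 0.694, 0.003]
force: [0.5, -0.1, 0.8]
gripper_width: 0.0234
finger_force: 0.0
```

```bash
cat > seated.py <<'E'
from h import *
from line import line
import sys
for n in sys.argv[1:] or ["side"]:
    p,d=env.snapshot(n); np.savez(f"{n}2.npz",p=p,d=d); P,_=world(n,d)
    box=lambda x0,x1,y0,y1,z0,z1:P[(P[:,0]>x0)&(P[:,0]<x1)&(P[:,1]>y0)&(P[:,1]<y1)&(P[:,2]>z0)&(P[:,2]<z1)]
    for z0,z1 in [(.05,.07),(.07,.09),(.09,.11),(.112,.13)]:
        b=box(.47,.53,.26,.41,z0,z1)
        if len(b)>9: print(n,z0,line(b))
    b=box(.47,.53,.26,.41,.1,.14); print("top z",np.round(np.percentile(b[:,2],[90,99]),4) if len(b) else None)
E
python3 seated.py side top; python3 go.py .464 -.337 .24 79.5
```

```text
side 0.05 {'n': 204, 'mean': [0.4945, 0.3424, 0.0603], 'rect': [[494.2, 335.8], [102.4, 9.8], 84.7], 'yaw': 86.5}
side 0.07 {'n': 214, 'mean': [0.4942, 0.3408, 0.0801], 'rect': [[494.3, 335.0], [105.3, 10.2], 84.1], 'yaw': 86.4}
side 0.09 {'n': 219, 'mean': [0.4941, 0.3409, 0.0999], 'rect': [[493.8, 337.5], [101.3, 9.9], 85.8], 'yaw': 86.3}
side 0.112 {'n': 190, 'mean': [0.4955, 0.3403, 0.1184], 'rect': [[496.0, 335.2], [102.8, 11.4], 87.4], 'yaw': 87.0}
top z [0.1216 0.1239]
top 0.05 {'n': 26, 'mean': [0.4937, 0.3039, 0.0607], 'rect': [[493.8, 308.8], [6.7, 46.4], 5.2], 'yaw': 90.9}
top 0.07 {'n': 27, 'mean': [0.4942, 0.3053, 0.0794], 'rect': [[493.7, 306.4], [7.3, 42.5], 7.8], 'yaw': 92.8}
top 0.09 {'n': 30, 'mean': [0.494, 0.3005, 0.0994], 'rect': [[493.6, 304.6], [6.8, 39.5], 7.1], 'yaw': 92.7}
top 0.112 {'n': 52, 'mean': [0.4965, 0.3036, 0.119], 'rect': [[497.0, 302.8], [8.2, 34.3], 0.1], 'yaw': 89.4}
top z [0.1218 0.1239]
t 11.5833 grasp [0.4979 0.3358 0.2308] yaw 87.9 cm [-67.36  -0.92  -0.96] cm after turn [-66.77   8.93  -0.92] turn [ 0.0009 -0.0007  0.1466] F [ 0.3  0.2 -0.6] w 0.024 ff 0.0 j [0.53 0.41 1.36 0.   1.37 0.57]
```

The card stands upright in the slot with its top edge at about (0.497, 0.335). Moving over to the clip.

{"name": "servo_tool", "arguments": {
  "deltas": [
    [[-3.37,-0.04,0,0,0,0],[-3.37,-0.04,0,0,0,0],[-3.37,-0.04,0,0,0,0],[-3.37,-0.04,0,0,0,0],[-3.37,-0.04,0,0,0,0],[-3.37,-0.04,0,0,0,0],[-3.37,-0.04,0,0,0,0],[-3.37,-0.04,0,0,0,0],[-3.37,-0.04,0,0,0,0],[-3.37,-0.04,0,0,0,0],[-3.37,-0.04,0,0,0,0],[-3.37,-0.04,0,0,0,0],[-3.37,-0.04,0,0,0,0],[-3.37,-0.04,0,0,0,0],[-3.37,-0.04,0,0,0,0],[-3.37,-0.04,0,0,0,0],[-3.37,-0.04,0,0,0,0],[-3.37,-0.04,0,0,0,0],[-3.37,-0.04,0,0,0,0],[-3.37,-0.04,0,0,0,0]]
  ],
  "claw": 1
}}

```text
time_s: 13.25
eef_pos: [0.4647, -0.3391, 0.4095]
ee_rot: [-0.001, 0.72, 0.694, -0.0]
force: [0.3, 0.1, -0.6]
gripper_width: 0.0937
finger_force: 0.0
```

{"name": "servo_tool", "arguments": {
  "deltas": [
    [[0,0,0,0,0,0.0733],[0,0,0,0,0,0.0733],[0,0,0,0,0,0]]
  ]
}}

```text
time_s: 13.5
eef_pos: [0.465, -0.338, 0.4093]
ee_rot: [-0.001, 0.77, 0.638, -0.0]
force: [0.2, 0.2, -0.7]
gripper_width: 0.094
finger_force: 0.0
```

```bash
python3 seated.py top; python3 go.py .4645 -.337 .087 79.5; python3 - <<'E'
from h import *
from line import line
for n in ["top","side"]:
  for i in "02" if n=="top" else "0":
    z=np.load(f"{n}{i}.npz");P,uv=world(n,z["d"])
    for z0,z1 in [(.006,.03),(.03,.06),(.075,.09),(.09,.105)]:
        b=P[(P[:,0]>.42)&(P[:,0]<.52)&(P[:,1]>-.39)&(P[:,1]<-.29)&(P[:,2]>z0)&(P[:,2]<z1)]
        if len(b)>8: print(n,i,z0,line(b))
p=np.load("top2.npz")["p"];cv2.imwrite("pics/c3.png",np.hstack([cv2.resize(p[180:280,140:240],(400,400)),cv2.resize(p[190:270,410:490],(400,400))])[:,:,::-1])
E
```

```text
top 0.05 {'n': 55, 'mean': [0.4944, 0.3322, 0.0602], 'rect': [[494.0, 334.4], [7.3, 96.7], 2.3], 'yaw': 88.8}
top 0.07 {'n': 55, 'mean': [0.4944, 0.3292, 0.0808], 'rect': [[494.0, 333.7], [7.6, 95.5], 2.8], 'yaw': 89.6}
top 0.09 {'n': 67, 'mean': [0.4945, 0.3315, 0.1006], 'rect': [[494.7, 334.2], [6.8, 97.4], 2.1], 'yaw': 89.0}
top 0.112 {'n': 143, 'mean': [0.4976, 0.3347, 0.1189], 'rect': [[497.9, 334.7], [99.0, 9.2], 88.1], 'yaw': 88.0}
top z [0.1218 0.1237]
t 13.55 grasp [ 0.4648 -0.3374  0.2292] yaw 79.55 cm [ 0.02 -0.02 14.22] cm after turn [ 0.03 -0.04 14.22] turn [-0.0016 -0.0009  0.0008] F [-0.3  0.5 -0.4] w 0.0939 ff 0.0 j [-0.69  0.35  1.44  0.    1.35 -0.51]
top 0 0.006 {'n': 62, 'mean': [0.4624, -0.3309, 0.017], 'rect': [[465.8, -337.8], [90.4, 93.1], 1.5], 'yaw': 55.3}
top 0 0.03 {'n': 184, 'mean': [0.4647, -0.3353, 0.0458], 'rect': [[463.8, -336.7], [54.0, 30.6], 77.0], 'yaw': 81.9}
top 0 0.075 {'n': 45, 'mean': [0.4762, -0.3389, 0.0825], 'rect': [[465.6, -337.1], [33.6, 39.5], 78.6], 'yaw': 168.4}
top 0 0.09 {'n': 63, 'mean': [0.4692, -0.3377, 0.0956], 'rect': [[465.5, -337.7], [33.1, 50.4], 78.9], 'yaw': 167.8}
top 2 0.006 {'n': 33, 'mean': [0.4762, -0.3187, 0.0155], 'rect': [[484.5, -314.9], [47.1, 97.0], 57.7], 'yaw': 147.2}
top 2 0.03 {'n': 88, 'mean': [0.4683, -0.3222, 0.045], 'rect': [[467.2, -322.3], [24.6, 28.9], 65.2], 'yaw': 135.0}
top 2 0.075 {'n': 15, 'mean': [0.4841, -0.3299, 0.0821], 'rect': [[483.9, -330.0], [15.1, 4.7], 85.6], 'yaw': 87.3}
top 2 0.09 {'n': 15, 'mean': [0.4883, -0.3311, 0.0952], 'rect': [[488.3, -330.9], [12.8, 6.0], 71.7], 'yaw': 78.8}
side 0 0.075 {'n': 50, 'mean': [0.4675, -0.3354, 0.0825], 'rect': [[464.0, -336.8], [35.8, 44.9], 77.6], 'yaw': 168.9}
side 0 0.09 {'n': 42, 'mean': [0.4667, -0.3348, 0.0957], 'rect': [[462.3, -336.8], [39.5, 53.0], 80.6], 'yaw': 165.9}
```

View pics/c3.png

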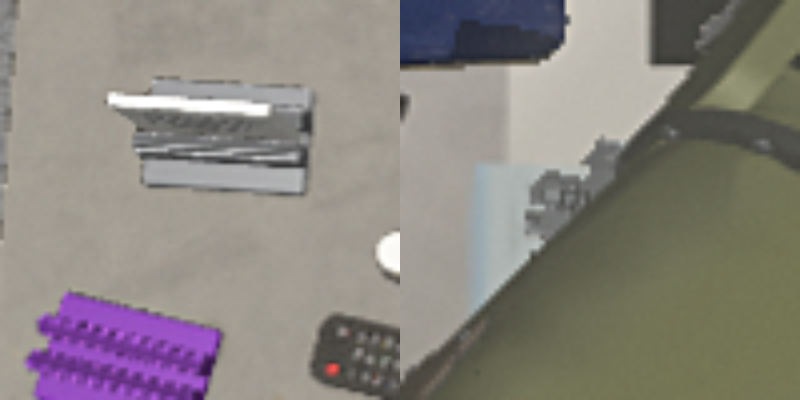

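The top view shows the card standing in the grey stand (left crop 190,105), with the clip still upright (right crop 575,185). Descending on the clip's levers.

{"name": "servo_tool", "arguments": {
  "deltas": [
    [[0,-0.04,2,0,0,0.012],[0,0,2,0,0,0],[0,0,2,0,0,0],[0,0,2,0,0,0],[0,0,2,0,0,0],[0,0,1.5,0,0,0],[0,0,1.2,0,0,0],[0,0,1,0,0,0],[0,0,0.5,0,0,0],[0,0,0,0,0,0],[0,0,0,0,0,0]]
  ]
}}

```text
time_s: 14.47
eef_pos: [0.4649, -0.3374, 0.2692]
ee_rot: [0.0, 0.772, 0.635, 0.0]
force: [-0.7, -0.1, 0.0]
gripper_width: 0.0943
finger_force: 0.0
```

{"name": "servo_tool", "arguments": {
  "deltas": [
    [[0,0,0,0,0,0],[0,0,0,0,0,0],[0,0,0,0,0,0],[0,0,0,0,0,0],[0,0,0,0,0,0],[0,0,0,0,0,0],[0,0,0,0,0,0],[0,0,0,0,0,0]]
  ],
  "claw": -1,
  "newtons": 20
}}

```text
time_s: 15.13
eef_pos: [0.4649, -0.3374, 0.2691]
ee_rot: [0.0, 0.773, 0.635, 0.0]
force: [-0.6, 0.6, 6.6]
gripper_width: 0.0441
finger_force: 4.9
```

{"name": "servo_tool", "arguments": {
  "deltas": [
    [[0,0,0,0,0,0],[0,0,0,0,0,0],[0,0,0,0,0,0],[0,0,0,0,0,0],[0,0,0,0,0,0],[0,0,0,0,0,0],[0,0,0,0,0,0]]
  ]
}}

```text
time_s: 15.72
eef_pos: [0.4648, -0.3376, 0.2701]
ee_rot: [0.001, 0.773, 0.635, -0.0]
force: [-5.4, 2.0, 14.6]
gripper_width: 0.0222
finger_force: 20.0
```

```bash
python3 go.py .4645 -.337 .087 78.8; python3 - <<'E'
from h import *
p,d=env.snapshot("side");q,e=env.snapshot("top")
np.savez("side3.npz",p=p,d=d)
c=env.calibration("side");E=np.array(c["extrinsics"]);K=np.array(c["intrinsics"])
P=E[:3,:3]@np.array([.465,-.337,.08])+E[:3,3];u=K@np.array([P[0],-P[1],-P[2]]);u=u[:2]/u[2];print(u)
u0,v0=int(u[0])-35,int(u[1])-35
cv2.imwrite("pics/c4.png",np.hstack([cv2.resize(p[v0:v0+70,u0:u0+70],(400,400)),cv2.resize(q[190:270,410:490],(400,400))])[:,:,::-1])
E
```

```text
t 15.7167 grasp [ 0.4649 -0.3378  0.0897] yaw 78.82 cm [ 0.07 -0.05  0.27] cm after turn [ 0.07 -0.05  0.27] turn [0.0006 0.001  0.0004] F [-5.4  2.  14.6] w 0.0222 ff 20.0 j [-0.69  0.5   1.58 -0.    1.06 -0.5 ]
[352.74268534 211.01928504]
```

View pics/c4.png

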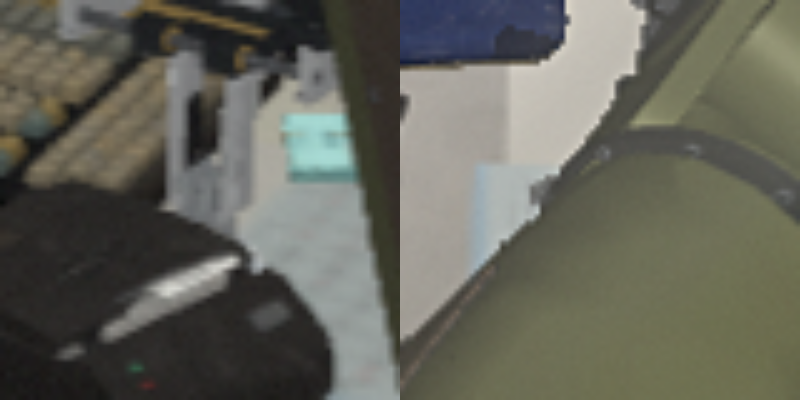

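The levers are pinched with 14.6 N of downward reaction on the table and width 22 mm. I'll lift a little so the clip can settle.

{"name": "servo_tool", "arguments": {
  "deltas": [
    [[0,0,-0.2,0,0,0],[0,0,-0.2,0,0,0],[0,0,-0.2,0,0,0],[0,0,-0.2,0,0,0],[0,0,-0.4,0,0,0],[0,0,0,0,0,0]]
  ]
}}

```text
time_s: 16.32
eef_pos: [0.4649, -0.3375, 0.2815]
ee_rot: [0.0, 0.773, 0.635, 0.0]
force: [0.8, 0.0, -0.3]
gripper_width: 0.0191
finger_force: 20.0
```

```bash
python3 go.py .4645 -.337 .087 78.8
```

```text
t 16.3167 grasp [ 0.465  -0.3375  0.1011] yaw 78.81 cm [ 0.04 -0.06  1.4 ] cm after turn [ 0.04 -0.06  1.41] turn [0.0007 0.0003 0.0002] F [ 0.8  0.  -0.3] w 0.0191 ff 20.0 j [-0.69  0.48  1.57  0.    1.09 -0.5 ]
```

The clip is fully squeezed: 19 mm wide at 20 N, no table load. Lifting high.

{"name": "servo_tool", "arguments": {
  "deltas": [
    [[0,0,-0.8,0,0,0],[0,0,-1.4,0,0,0],[0,0,-1.8,0,0,0],[0,0,-1.8,0,0,0],[0,0,-1.8,0,0,0],[0,0,-1.8,0,0,0],[0,0,-1.8,0,0,0],[0,0,-1.8,0,0,0],[0,0,-1.8,0,0,0],[0,0,-1.8,0,0,0],[0,0,-1.4,0,0,0],[0,0,-0.8,0,0,0],[0,0,0,0,0,0]]
  ]
}}

```text
time_s: 17.4
eef_pos: [0.4647, -0.3373, 0.4707]
ee_rot: [0.001, 0.773, 0.635, 0.0]
force: [0.5, 0.2, -0.4]
gripper_width: 0.0187
finger_force: 20.0
```

```bash
cat > clip.py <<'E'
from h import *
from scipy.spatial.transform import Rotation as R
import sys
s=env.observe();q=s["ee_rot"];M=R.from_quat([q[1],q[2],q[3],q[0]]).as_matrix();g=s["eef_pos"]+M[:,2]*env.grasp_offset
print("g",np.round(g,4))
for n in ["top","side"]:
    p,d=env.snapshot(n); np.savez(f"{n}4.npz",p=p,d=d)
    c=env.calibration(n);E=np.array(c["extrinsics"]);K=np.array(c["intrinsics"])
    X=E[:3,:3]@(g+[0,0,-.04])+E[:3,3];u=K@np.array([X[0],-X[1],-X[2]]);print(n,"px",np.round(u[:2]/u[2]))
    P,uv=world(n,d); Q=(P-g)@M*1000
    k=(abs(Q[:,0])<60)&(abs(Q[:,1])<40)&(Q[:,2]>-20)&(Q[:,2]<120);B=Q[k]
    for z0 in range(-20,110,10):
        b=B[(B[:,2]>=z0)&(B[:,2]<z0+10)]
        if len(b)>5: print(z0,len(b),"x",np.round(np.percentile(b[:,0],[2,50,98]),1),"y",np.round(np.percentile(b[:,1],[2,50,98]),1))
E
python3 clip.py; python3 go.py .497 .335 .29 87.9
python3 - <<'E'
import numpy as np,cv2
a=np.load("side4.npz")["p"]
cv2.imwrite("pics/c5.png",cv2.resize(a[120:240,300:420],(600,600))[:,:,::-1])
E
```

```text
g [ 0.4651 -0.3376  0.2903]
top px [474. 217.]
40 8 x [20.1 25.8 28.3] y [ 0.1  6.2 13.2]
50 13 x [14.3 21.6 25.5] y [15.3 18.2 21.8]
70 9 x [17.2 21.1 24.9] y [15.  16.6 18.2]
80 11 x [19.  22.5 25.8] y [15.  21.9 26.8]
side px [355. 161.]
-20 47 x [-10.7   7.1  17. ] y [-24.1   3.9  17.5]
-10 50 x [-15.3   7.7  17.7] y [-22.7  -8.6  19.6]
0 45 x [-8.2  8.1 19.2] y [-23.1  -8.1  19.6]
10 30 x [-3.8  8.5 19.4] y [-17.9  -2.3  17.5]
20 22 x [-9.5  4.2 11.8] y [-10.   -5.2   8.3]
30 35 x [-15.6   5.6  25.2] y [-9.5 -0.2  8.7]
40 53 x [-26.2  10.5  27.6] y [-15.6  -8.3  10.4]
50 45 x [-26.6   7.1  27.7] y [-24.1 -16.4  19.5]
60 48 x [-21.   5.  26.] y [-21.4 -16.5  20.6]
70 56 x [-24.4   3.6  27.6] y [-27.4  14.1  20.3]
80 51 x [-23.1   7.   29.3] y [-27.4 -13.9  25.5]
t 17.5 grasp [ 0.4647 -0.3373  0.2878] yaw 78.82 cm [66.58 -9.87 -0.19] cm after turn [67.3   0.76 -0.22] turn [-0.0005 -0.0004 -0.1585] F [-0.5  0.6 -1.6] w 0.0191 ff 20.0 j [-0.69  0.32  1.35  0.    1.47 -0.5 ]
```

View pics/c5.png

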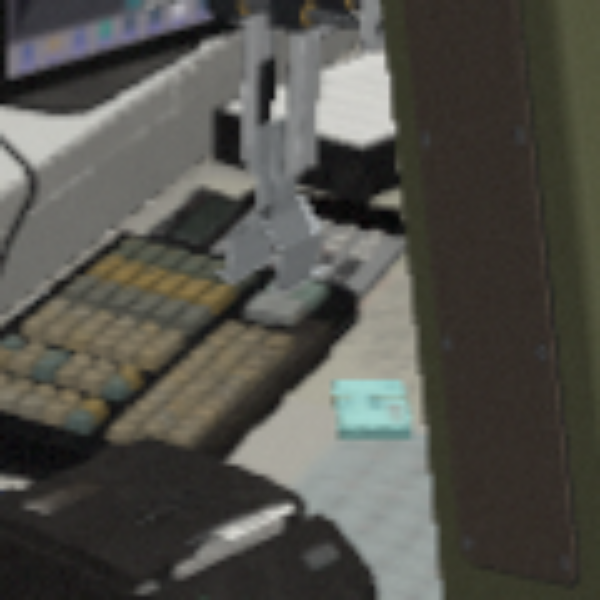

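The clip hangs straight in the fingers, jaws gaping (crop 270,245), lips about 89 mm below the grasp point. Carrying it over the printer.

{"name": "servo_tool", "arguments": {
  "deltas": [
    [[0,0,0,0,0,-0.0528],[0,0,0,0,0,-0.0528],[0,0,0,0,0,-0.0528],[1,0.01,0,0,0,0],[2,0.02,0,0,0,0],[2.8,0.03,0,0,0,0],[3.2,0.04,0,0,0,0],[3.2,0.04,0,0,0,0],[3.2,0.04,0,0,0,0],[3.2,0.04,0,0,0,0],[3.2,0.04,0,0,0,0],[3.2,0.04,0,0,0,0],[3.2,0.04,0,0,0,0],[3.2,0.04,0,0,0,0],[3.2,0.04,0,0,0,0],[3.2,0.04,0,0,0,0],[3.2,0.04,0,0,0,0],[3.2,0.04,0,0,0,0],[3.2,0.04,0,0,0,0],[3.2,0.04,0,0,0,0]]
  ]
}}

```text
time_s: 19.17
eef_pos: [0.4889, 0.1701, 0.4681]
ee_rot: [-0.0, 0.721, 0.693, -0.0]
force: [1.2, -0.1, -0.7]
gripper_width: 0.0189
finger_force: 20.0
```

```bash
python3 go.py .4975 .3352 .29 87.9
```

```text
t 19.1667 grasp [0.4887 0.1701 0.2877] yaw 87.79 cm [16.54  0.24 -0.24] cm after turn [16.54  0.28 -0.23] turn [-0.001   0.0002 -0.0019] F [ 1.2 -0.1 -0.7] w 0.0189 ff 20.0 j [0.26 0.18 1.52 0.   1.44 0.3 ]
```

{"name": "servo_tool", "arguments": {
  "deltas": [
    [[3,0.05,0,0,0,0],[3,0.05,0,0,0,0],[3,0.04,0,0,0,0],[2.8,0.04,0,0,0,0],[2,0.04,0,0,0,0],[1.2,0.02,0,0,0,0],[0.7,0,0,0,0,0],[0,0,0.7,0,0,0],[0,0,1,0,0,0],[0,0,1,0,0,0],[0,0,1,0,0,0],[0,0,0.8,0,0,0],[0,0,0.5,0,0,0],[0,0,0,0,0,0],[0,0,0,0,0,0]]
  ]
}}

```text
time_s: 20.42
eef_pos: [0.4979, 0.3247, 0.4187]
ee_rot: [-0.0, 0.72, 0.694, -0.0]
force: [0.5, -0.5, -0.3]
gripper_width: 0.019
finger_force: 20.0
```

```bash
python3 go.py .4975 .3352 .185 87.9; python3 clip.py; python3 seated.py side
python3 - <<'E'
import numpy as np,cv2
a=np.load("side4.npz")["p"]
cv2.imwrite("pics/c6.png",cv2.resize(a[240:380,170:310],(600,600))[:,:,::-1])
E
```

```text
t 20.4167 grasp [0.4979 0.3247 0.2383] yaw 87.88 cm [ 1.05 -0.08  5.33] cm after turn [ 1.05 -0.08  5.33] turn [-0.0001  0.0001 -0.0004] F [ 0.5 -0.5 -0.3] w 0.019 ff 20.0 j [ 0.52  0.39  1.37 -0.    1.38  0.55]
g [0.4979 0.3247 0.2383]
top px [183. 199.]
40 9 x [-27.9 -24.2 -19. ] y [ 1.5 10.4 15.2]
50 9 x [-24.3 -21.1 -15.2] y [14.1 18.9 20. ]
80 12 x [-24.7 -22.7 -17.7] y [15.5 20.9 26.5]
side px [228. 276.]
-20 99 x [-11.6   5.9  16.3] y [-24.    3.5  20.4]
-10 100 x [-8.5  7.7 16.5] y [-23.3  -8.9  20.9]
0 79 x [-7.9  8.6 18.6] y [-23.6  -9.7  17.8]
10 41 x [-5.2  9.2 17.8] y [-18.2  -8.6  18. ]
20 39 x [-8.3  4.7 11.5] y [-11.6  -7.8   7.5]
30 65 x [-22.9   6.4  26.4] y [-10.6  -1.4   6.5]
40 137 x [-25.6   5.9  27.9] y [-18.2  -9.2   8. ]
50 101 x [-23.7   4.2  25.5] y [-23.  -18.4  18.7]
60 79 x [-20.1  11.3  25.9] y [-22.7 -19.5  18.5]
70 105 x [-21.8   7.3  27.5] y [-28.2 -18.4  18.4]
80 94 x [-21.6   5.8  25.9] y [-27.8 -17.9  22.4]
side 0.05 {'n': 204, 'mean': [0.4943, 0.3411, 0.0599], 'rect': [[493.9, 336.2], [104.8, 8.8], 84.7], 'yaw': 86.6}
side 0.07 {'n': 218, 'mean': [0.4942, 0.3403, 0.0799], 'rect': [[494.2, 336.4], [102.7, 13.3], 82.2], 'yaw': 86.5}
side 0.09 {'n': 219, 'mean': [0.494, 0.3415, 0.1001], 'rect': [[495.1, 336.7], [100.7, 9.8], 86.1], 'yaw': 86.3}
side 0.112 {'n': 184, 'mean': [0.4955, 0.3413, 0.1187], 'rect': [[497.2, 336.6], [101.1, 12.3], 87.0], 'yaw': 87.2}
top z [0.1217 0.1238]
```

View pics/c6.png

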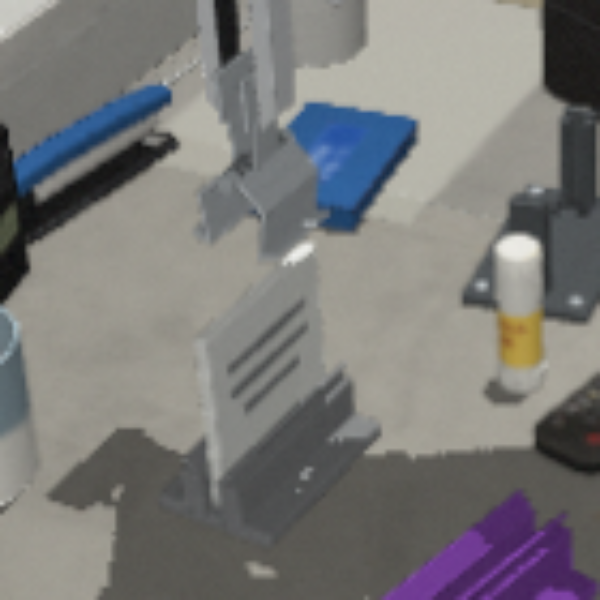

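The clip is directly over the card and 10.5 mm short along it (crop 260,200). Moving along, then down slowly.

{"name": "servo_tool", "arguments": {
  "deltas": [
    [[0.5,0,0,0,0,0],[0.55,0,0,0,0,0],[0,0,0.3,0,0,0],[0,0,0.4,0,0,0],[0,0,0.4,0,0,0],[0,0,0.4,0,0,0],[0,0,0.4,0,0,0],[0,0,0.4,0,0,0],[0,0,0.4,0,0,0],[0,0,0.4,0,0,0],[0,0,0.4,0,0,0],[0,0,0.4,0,0,0],[0,0,0.4,0,0,0],[0,0,0.4,0,0,0],[0,0,0.4,0,0,0],[0,0,0.2,0,0,0],[0,0,0,0,0,0],[0,0,0,0,0,0]]
  ]
}}

```text
time_s: 22.07
eef_pos: [0.4982, 0.3353, 0.3658]
ee_rot: [-0.0, 0.72, 0.694, 0.0]
force: [0.6, 0.2, -0.4]
gripper_width: 0.0188
finger_force: 20.0
```

```bash
python3 go.py .4975 .3352 .185 87.9; python3 clip.py; python3 seated.py side
python3 - <<'E'
import numpy as np,cv2
a=np.load("side4.npz")["p"];b=np.load("top4.npz")["p"]
cv2.imwrite("pics/c7.png",np.hstack([cv2.resize(a[255:365,180:290],(550,550),interpolation=cv2.INTER_CUBIC),cv2.resize(b[180:230,160:182],(242,550))])[:,:,::-1])
E
```

```text
t 22.0667 grasp [0.4982 0.3354 0.1854] yaw 87.89 cm [-0.02 -0.07  0.04] cm after turn [-0.02 -0.07  0.04] turn [ 0.     -0.     -0.0002] F [ 0.6  0.2 -0.4] w 0.0188 ff 20.0 j [0.53 0.44 1.42 0.   1.28 0.57]
g [0.4982 0.3354 0.1854]
top px [184. 204.]
50 14 x [-27.4 -20.7 -14.4] y [ 0.7 16.6 21.2]
60 38 x [-48.8 -35.3 -17.5] y [-3.8  0.1 20. ]
70 17 x [-49.6 -36.3 -20.7] y [-4.1 -1.4 22. ]
80 17 x [-49.6 -24.8 -18.2] y [-4.5  3.9 26.9]
90 11 x [-49.8 -38.5 -22.8] y [-4.6 -3.8  3. ]
100 12 x [-49.2 -36.7 -20.2] y [-5.1 -3.9  1.6]
side px [228. 298.]
-20 103 x [-10.6   6.9  16.1] y [-24.3   3.7  20.8]
-10 99 x [-9.6  6.8 17.6] y [-24.2  -8.1  20.3]
0 78 x [-7.5  8.  18. ] y [-23.5  -9.6  19.6]
10 36 x [ 3.2  9.5 18.3] y [-17.1   4.3  15.2]
20 35 x [-8.2  4.9 12.6] y [-10.7  -8.1   8.4]
30 61 x [-24.3   5.   28.9] y [-8.5 -2.5  6. ]
40 132 x [-23.7   7.6  26.4] y [-17.6  -8.6   8.6]
50 99 x [-23.4   4.9  25. ] y [-22.1 -18.   19.4]
60 150 x [-48.4  18.1  49.1] y [-21.7  -3.9  19.5]
70 149 x [-44.8  14.4  49.5] y [-26.2  -4.7  19. ]
80 119 x [-45.9  17.2  50.3] y [-27.3  -5.8  25.1]
90 54 x [-46.9  33.5  51.2] y [-7.2 -4.2  1.7]
100 71 x [-20.6  28.4  51.2] y [-6.6 -4.1  2.4]
side 0.05 {'n': 211, 'mean': [0.4943, 0.3408, 0.0598], 'rect': [[494.3, 335.8], [103.8, 8.7], 84.1], 'yaw': 86.5}
side 0.07 {'n': 151, 'mean': [0.4947, 0.3531, 0.0787], 'rect': [[492.6, 335.8], [102.3, 13.1], 82.7], 'yaw': 86.1}
side 0.09 {'n': 220, 'mean': [0.4898, 0.3514, 0.1026], 'rect': [[490.5, 340.6], [91.4, 54.3], 60.9], 'yaw': 73.1}
side 0.112 {'n': 238, 'mean': [0.4937, 0.3485, 0.12], 'rect': [[494.3, 336.5], [99.6, 42.4], 77.0], 'yaw': 72.7}
top z [0.1359 0.1396]
```

View pics/c7.png

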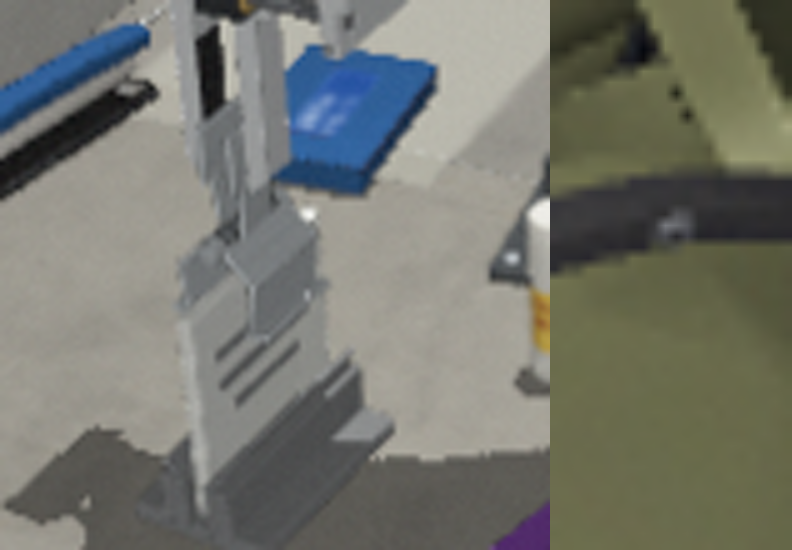

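The open jaws straddle the middle of the card's top edge (crop 260,270). The lips are about 24 mm below the edge, the card faces are centred between them, and there is no contact force. Glue and card stand as they should. Handing in.

```bash
python3 -c "
from station import env
print(env.hand_in())"
```

```text
the job is handed in; nothing more can be done
None
```

I handed the job in at about 22 s: the card stands upright and centred in the grey stand, and the gripper holds the clip wide open over the middle of its top edge, jaws about 24 mm past it on both faces with no contact force measured, glue stick untouched.

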